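Lay the pipette canister down against its stop

TASK

Using only the fingertips, tip the tall open pipette canister over away from the grey stop bar, easing it down onto its side so that it lands gently and is never picked up off the bench. Then push it along the bench until its closed end is right up against the stop and square to it, mouth facing away from the stop. Leave the short canister, flasks, jars and cap where they are.

Things in the scene. Friction and masses are not known exactly. Their poses are not given: they have to be found in the camera images.
- canister: Tall open square aluminium pipette canister, empty, 0.24 to 0.39 kg: 64 x 64 mm outside, 180 mm tall, walls 3 mm (58 x 58 mm clear inside), floor 4 mm. Starts upright 9 to 25 mm in front of the stop, within 0.12 rad of square to it. Origin: centre of the closed underside; z: along its length to the mouth; x: towards the stop at the start, to point up at the end (its -x side lies on the bench).
- mouth (a point): Centre of the canister's open mouth, level with the rim, 180 mm along z from its origin. Leaned over by about 0.33 rad (19 degrees) the canister topples by itself, so it must be held back on the way down, for instance by fingertips inside the mouth. Turning faster than 4 rad/s is a hard landing: dropping the mouth end the last 10 mm is gentle, a free fall is not.
- foot_edge (a point): Middle of the canister's bottom edge on its -x side (32 mm from the origin along -x): the edge that it tips over. It stays down on the bench throughout; it rises if the canister is lifted or tipped another way.
- stop: The stop: a low grey bar with a dark rubber face, bolted to the bench to the left of the canister as the robot sees it; 30 mm (x) by 180 mm (y) by 45 mm tall, two bolt heads 10 mm high on top. It cannot move. Origin: centre of its underside. The rubber face is the plane 15 mm from the origin on its -x side; x points away from the canister, y along the bar.
- short_canister: Bystander, leave alone: a closed square aluminium canister, 58 mm wide, 110 mm tall, standing. Origin: centre of its underside.
- flask_a: Bystander, leave alone: a stoppered glass flask with a round belly 80 mm across and a thin neck, 200 mm tall. Origin: centre of its underside.
- flask_b: Bystander, leave alone: a smaller stoppered glass flask, belly 68 mm across, 170 mm tall. Origin: centre of its underside.
- jar_a: Bystander, leave alone: a low glass jar with a white lid, 54 mm across, 45 mm tall. Origin: centre of its underside.
- jar_b: Bystander, leave alone: a low glass jar with a white lid, 48 mm across, 40 mm tall. Origin: centre of its underside.
- cap: Bystander, leave alone: the canister's square cap lying open side up, 70 x 70 mm, 32 mm tall. Origin: centre of its underside.
Things that resemble listed ones, but are neither listed nor needed, are in the scene too. Leave any purple or red look-alike of the canister alone.

How it is judged:
By the outcome, as a careful person would: the job done as asked, in the order asked, and still so for the second after the job is handed in, with the robot touching nothing.
It also fails if it takes over 64 s, if anything falls off the work surface, if the arm or the gripper's body presses on something with over 40 N, if the wrist force passes 120 N, or if a joint passes its speed limit or range.

ROBOT

A 6-joint arm with a two-finger parallel gripper is mounted at the origin on the work surface. World frame = base frame: x ahead of the robot, y to its left, z up, the work surface at z = 0. Lengths are in m, angles in rad, forces in N, time in s.
With the tool pointing down it reaches from about 0.375 to 0.9 m from the base axis. Payload 3.1 kg.
Tool frame: the origin (TCP) lies between the finger pads; the fingertips stand 22 mm ahead of it and the grasp point (between the pads) lies 3 mm ahead of it; z points along the fingers, y is the line along which they close (so a half turn about z gives the same grasp; the last joint's range is limited). The gripper opens to 87 mm and grips with 3 to 60 N. Pads are 19 mm wide; open, the fingers measure 117 mm over their backs; the gripper's body (75 mm by 190 mm) begins 51 mm behind the grasp point.
Start: joints at [1.109, 0.527, 1.433, -0, 1.181, -0.178], TCP at [0.175, 0.6, 0.245] pointing down, gripper open.
Joint ranges: [-3.08, 3.08], [-0.75, 2.2], [0.22, 2.44], [-1.43, 4.57], [0, 2.65], [-2.85, 2.85]. Speed limits (rad/s): [2.79, 2.79, 3.14, 3.14, 3.14, 3.14].

INTERFACE

Orientations are given as a unit quaternion [x, y, z, w].
In Python, from rig import get_obs, camera, get_calibration, hand_in, cut_out gives the robot as it stands.
- The arm moves only by the shell command python3 -m inch 'ROWS' [OPENING] [FORCE]. ROWS is JSON, one flat list of numbers, 6 for each row, row after row: the shift along the tool's x, y, z scaled (see below), then the turn, a rotation vector about the tool's x, y, z scaled (see below). A call has 1 to 20 rows; each row is the pose to reach, as a shift and turn from the pose commanded when the call began, along the tool's axes at that moment; what a row does not reach only later rows make up. The controller multiplies each number of a shift by 0.08 m and each number of a turn by 90 degrees. A row lasts 1/12 s, in which the tool goes at most 41.7 mm and 7.16 degrees, less where a joint would pass 70% of its speed; a pose out of reach is approached as far as the arm can. A call with a number of a shift or a turn outside -1 to 1 is refused whole. A call with a gripper value outside its range is refused whole. OPENING is the finger opening in mm, from 0 to 87, set as the call begins (- or left out, the last holds). The fingers move at their own pace and stop on an object; FORCE is the grip in N (left out, the last holds). Time passes only in rows, so rows that repeat a pose let the fingers close. It gives the time, the measured TCP pose, the force, the opening and the grip force at its end, in the units of the state.
- get_obs(): the state, without advancing time (a new reading comes with each control period).
- camera(name): name is "scene" or "top" or "wrist"; returns the picture (400x640x3 uint8, red, green, blue); there is no depth.
- get_calibration(name): a dict with "vertical_fov" (degrees; the focal length in pixels is half the picture's height over the tangent of half this angle, whatever the lens; pixels are square), "cx", "cy" (the principal point, pixels), "T" (4x4, takes a point from camera to world coordinates). Camera axes: x right, y down, z forward; pixel columns grow to the right and rows downward; lengths in m; the calibration is good to about 2 mm. A picture is of the moment at which its call begins: read the wrist's pose just before it. get_calibration takes no time and is no camera call; for the wrist camera it gives the pose at the moment of the call.
- hand_in(): hands the job in; it is judged then, once.
Trained networks look in the newest picture that a camera, given by its name, has taken for a name from the list of things; names that differ only in an ending like _2 or _b are one class to them, and where a whole thing is asked for, a point or a joint stands for the part that bears it (a point fixed in the world has none). Each returns a list of dicts, best first, with "conf" (0 to 1); they miss things now and then, are a little off and sometimes report something else, mostly with a low value. They report only what shows in the picture. A call takes as long as a camera call. They do not tell look-alikes from the thing itself.
- cut_out(camera, thing): "region" (400x640 bool, what is visible of it) and "bbox" ([left, top, right, bottom] in pixels, round what is visible of it).
The state is a dict: "time": time; "q": joint angles; "joint_velocities": joint speeds; "joint_torque": joint torques, N m; "position": TCP position; "tool_rot": TCP orientation; "ft_force": force on the tool from outside, world axes, zero at the start; "moment": the same for the moment, N m; "grip_width": finger opening in m; "grip_force": force on a finger pad.
Only numpy, scipy, OpenCV 4.12 (cv2) and the standard library are available. Lean on these libraries where they do the work, as an engineer would, in place of code of your own. Each camera call takes 0.05 s, during which the arm holds its last target. There are 200 camera calls.

## Working session

There is one attempt and no reset: what is moved stays moved. The work goes in short steps, Python scripts to look and compute and a shell command to move; the robot and the scene stay as the last step left them, time stands still between calls to the robot, and variables do not carry over. Pictures are saved under pics/ and viewed, at most 10 in all, crops included, and the job is handed in when it is done.

```bash
ls; mkdir -p pics; cat > h.py <<'E'
import numpy as np, cv2
from rig import *
from scipy.spatial.transform import Rotation as R
def save(n,f,crop=None,s=1):
    im=camera(n)[:,:,::-1]
    if crop: im=im[crop[1]:crop[3],crop[0]:crop[2]]
    cv2.imwrite(f,cv2.resize(im,None,fx=s,fy=s,interpolation=2))
def K(n):
    c=get_calibration(n); return c, 200/np.tan(np.radians(c["vertical_fov"]/2)), np.array(c["T"])
def ray(n,u,v,z):
    c,f,T=K(n); d=T[:3,:3]@np.array([(u-c["cx"])/f,(v-c["cy"])/f,1]); o=T[:3,3]
    return o+d*(z-o[2])/d[2]
def proj(n,p):
    c,f,T=K(n); q=(np.atleast_2d(p)-T[:3,3])@T[:3,:3]
    return np.c_[c["cx"]+f*q[:,0]/q[:,2], c["cy"]+f*q[:,1]/q[:,2]]
E
python3 - <<'E'
from h import *
save("scene","pics/s1.png"); save("top","pics/t1.png")
for n in("scene","top"):
    c,f,T=K(n);print(n,f,c["cx"],c["cy"],T.round(3).tolist(), [k for k in c])
    for t in["canister","stop","short_canister","cap","flask_a","jar_a"]:
        print(t,[(round(d["conf"],2),np.round(d["bbox"]).tolist()) for d in cut_out(n,t)])
E
```

```text
pics
scene 414.47629483952625 321.7089623315327 197.18499789248148 [[0.658, 0.552, -0.512, 1.057], [0.753, -0.466, 0.464, -0.41], [0.018, -0.691, -0.723, 0.777], [0.0, 0.0, 0.0, 1.0]] ['vertical_fov', 'cx', 'cy', 'T']
canister [(0.93, [314.0, 144.0, 354.0, 222.0]), (0.82, [313.0, 86.0, 343.0, 150.0]), (0.66, [215.0, 150.0, 264.0, 226.0])]
stop [(0.76, [348.0, 183.0, 381.0, 217.0])]
short_canister [(0.83, [316.0, 251.0, 359.0, 312.0]), (0.28, [354.0, 122.0, 377.0, 185.0])]
cap [(0.83, [175.0, 276.0, 228.0, 324.0])]
flask_a [(0.97, [389.0, 136.0, 425.0, 206.0]), (0.9, [353.0, 121.0, 376.0, 182.0])]
jar_a [(0.86, [285.0, 173.0, 303.0, 197.0]), (0.8, [362.0, 232.0, 390.0, 258.0]), (0.52, [313.0, 144.0, 358.0, 223.0])]
top 393.02829964351355 322.4175825542905 204.2392767040985 [[0.008, -0.99, 0.144, 0.462], [-1.0, -0.009, -0.005, -0.009], [0.006, -0.144, -0.99, 1.076], [0.0, 0.0, 0.0, 1.0]] ['vertical_fov', 'cx', 'cy', 'T']
canister [(0.92, [269.0, 204.0, 303.0, 240.0]), (0.83, [188.0, 288.0, 243.0, 328.0]), (0.77, [338.0, 256.0, 379.0, 295.0])]
stop [(0.72, [255.0, 193.0, 270.0, 262.0])]
short_canister [(0.94, [334.0, 133.0, 361.0, 168.0]), (0.41, [214.0, 227.0, 246.0, 253.0])]
cap [(0.63, [407.0, 206.0, 443.0, 238.0])]
flask_a [(0.72, [211.0, 226.0, 246.0, 254.0]), (0.63, [203.0, 169.0, 242.0, 203.0])]
jar_a [(0.71, [283.0, 159.0, 302.0, 179.0]), (0.69, [290.0, 262.0, 303.0, 281.0])]
```

```bash
python3 -c "
from rig import get_obs
o=get_obs();print({k:o[k] for k in('time','position','tool_rot','grip_width','ft_force')})"
```

```text
{'time': 0.7, 'position': array([0.17493557, 0.60000084, 0.24458034]), 'tool_rot': array([1.41379962e-01, 9.89955406e-01, 3.46020210e-05, 1.68712348e-05]), 'grip_width': 0.08697243884795838, 'ft_force': array([-0.3988127 ,  0.39674566,  0.70069917])}
```

View pics/s1.png

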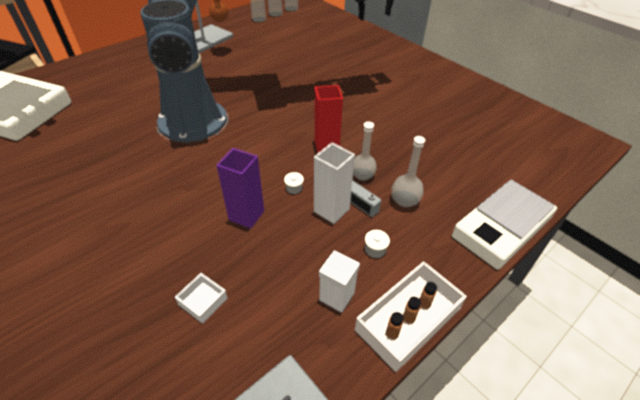

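View pics/t1.png

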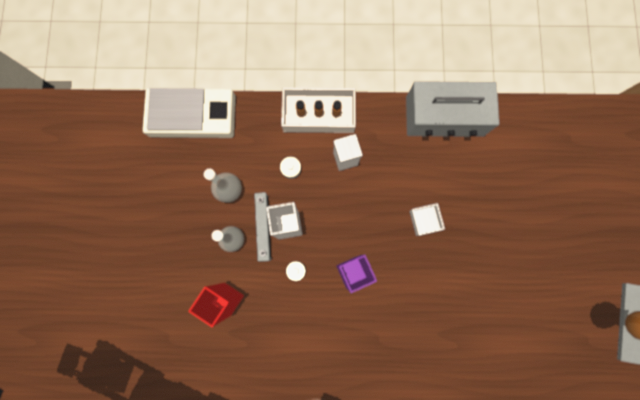

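The aluminium canister is at scene (334,183) and top (285,221). The red look-alike is at top (215,303) and the purple one at top (357,275). The aluminium one, right beside the stop bar (top 262,227), fits the description. I'll confirm that in an enlarged crop.

```bash
python3 - <<'E'
from h import *
save("top","pics/c1.png",(245,185,325,270),7)
save("scene","pics/c2.png",(300,130,400,230),6)
for t in["canister","stop"]:
    d=cut_out("top",t)[0]; r=d["region"].astype(np.uint8)
    cs,_=cv2.findContours(r,0,2); c=max(cs,key=cv2.contourArea)
    print(t,cv2.minAreaRect(c),cv2.boxPoints(cv2.minAreaRect(c)).round(1).tolist(),cv2.approxPolyDP(c,2.5,True)[:,0].tolist())
E
```

```text
canister ((356.1701354980469, 273.2577209472656), (30.86652374267578, 32.18647384643555), 66.03751373291016) [[335.20001220703125, 265.70001220703125], [364.6000061035156, 252.60000610351562], [377.1000061035156, 280.79998779296875], [347.70001220703125, 293.8999938964844]] [[364, 255], [337, 266], [349, 291], [376, 280]]
stop ((262.5617370605469, 226.90866088867188), (68.13145446777344, 14.04666519165039), 88.53119659423828) [[254.6999969482422, 193.0], [268.70001220703125, 192.6999969482422], [270.5, 260.79998779296875], [256.3999938964844, 261.1000061035156]] [[256, 193], [258, 260], [270, 260], [268, 196]]
```

View pics/c1.png

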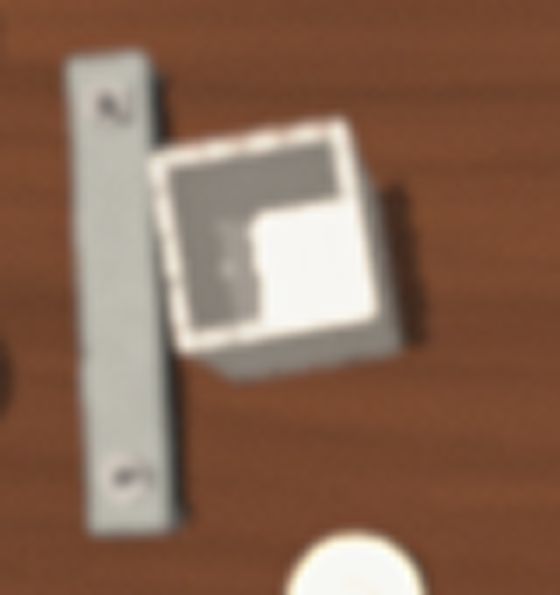

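View pics/c2.png

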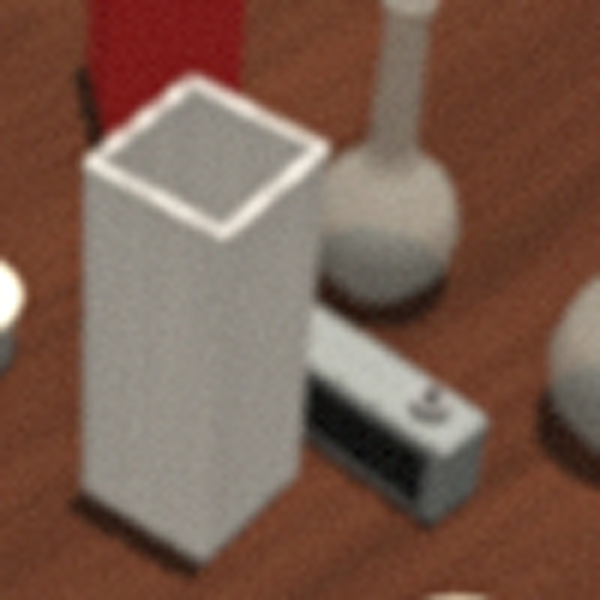

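Confirmed: the aluminium canister is beside the stop with its rubber face towards it. In c1 the rim corners are (148,155), (347,120), (382,320) and (185,352). Next I'll compute poses.

```bash
python3 - <<'E'
from h import *
from scipy.optimize import least_squares
def px(p,s,o): return (np.array(p,float)+.5)/s-.5+np.array(o)
rt=px([(148,155),(347,120),(382,320),(185,352)],7,(245,185))
bt=px([(403,350),(240,380)],7,(245,185))
st=px([(65,57),(148,50),(175,530),(90,533)],7,(245,185))
rs=px([(88,160),(195,78),(327,148),(222,238)],6,(300,130))
bs=px([(85,485),(203,565),(298,478)],6,(300,130))
ss=px([(488,420),(432,465)],6,(300,130))
def g(n,P,z): return np.array([ray(n,u,v,z)[:2] for u,v in P]).round(4)
for l,A in(("rim top",g("top",rt,.18)),("base top",g("top",bt,0)),("stop top",g("top",st,.045)),("rim sc",g("scene",rs,.18)),("base sc",g("scene",bs,0)),("stop sc near end",g("scene",ss,.045))):
    print(l,A.tolist(),np.linalg.norm(np.diff(A,axis=0),axis=1).round(4),A.mean(0))
for t,z in[("short_canister",.11),("cap",.032),("canister",.18),("jar_a",.045)]:
    for d in cut_out("top",t):
        r=d["region"].astype(np.uint8);b=d["bbox"]
        print(t,round(d["conf"],2),[ray("top",u,v,z)[:2].round(3).tolist() for u,v in((b[0],b[1]),(b[2],b[3]))])
E
```

```text
rim top [[0.5851, 0.1167], [0.5974, 0.0516], [0.5315, 0.039], [0.5206, 0.1028]] [0.0663 0.0671 0.0647] [0.55865  0.077525]
base top [[0.5339, 0.0403], [0.5217, 0.1036]] [0.0645] [0.5278  0.07195]
stop top [[0.6411, 0.1683], [0.644, 0.1369], [0.4635, 0.1217], [0.4621, 0.1531]] [0.0315 0.1811 0.0314] [0.552675 0.145   ]
rim sc [[0.53, 0.0426], [0.5199, 0.1047], [0.5816, 0.1147], [0.5929, 0.0517]] [0.0629 0.0625 0.064 ] [0.5561   0.078425]
base sc [[0.5288, 0.0432], [0.5932, 0.0516], [0.5837, 0.1143]] [0.0649 0.0634] [0.56856667 0.0697    ]
stop sc near end [[0.6382, 0.165], [0.6407, 0.1297]] [0.0354] [0.63945 0.14735]
short_canister 0.95 [[0.779, -0.041], [0.694, -0.113]]
cap 0.56 [[0.619, -0.244], [0.529, -0.341]]
canister 0.83 [[0.47, -0.048], [0.389, -0.144]]
canister 0.71 [[0.405, 0.28], [0.321, 0.161]]
canister 0.64 [[0.594, 0.111], [0.513, 0.031]]
jar_a 0.81 [[0.464, 0.067], [0.409, 0.034]]
jar_a 0.65 [[0.735, 0.104], [0.686, 0.042]]
jar_a 0.45 [[0.609, 0.125], [0.516, 0.03]]
```

```bash

python3 -m inch '[0,0,-0.3,0,0,0, 0,0,-0.6,0,0,0, -0.45,-0.35,-0.6,0,0,0, -0.9,-0.7,-0.6,0,0,0]' 10
for i in 1 2 3 4 5; do python3 -m inch '[-0.3,-0.23,0,0,0,0, -0.6,-0.46,0,0,0,0, -0.92,-0.7,0,0,0,0]' ; done
python3 -m inch '[-0.45,-0.35,0,0,0,0.08, -0.9,-0.72,0,0,0,0.16, -0.9,-0.72,0,0,0,0.24, -0.9,-0.72,0,0,0,0.32, -0.9,-0.72,0,0,0,0.40, -0.9,-0.72,0,0,0,0.48, -0.9,-0.72,0,0,0,0.56, -0.9,-0.72,0,0,0,0.64, -0.9,-0.72,0,0,0,0.71, -0.9,-0.72,0,0,0,0.71, -0.9,-0.72,0,0,0,0.71]'
cat >> h.py <<'E'
F=np.array([.5626,.0465]); d=np.array([np.sin(np.radians(10)),-np.cos(np.radians(10))]); h=np.array([-d[1],d[0]])
def st():
    o=get_obs(); p=np.array(o["position"]); M=R.from_quat(o["tool_rot"]).as_matrix()
    print("t",round(o["time"],2),"pos",p.round(4),"s,h,z",((p[:2]-F)@d).round(4),((p[:2]-F)@h).round(4),"tilt",np.degrees(np.arctan2(-M[:2,2]@d,-M[2,2])).round(1),"yaw y",np.degrees(np.arctan2(M[1,1],M[0,1])).round(2),"F",np.round(o["ft_force"],1),"w",round(o["grip_width"],4))
    return p,M
E
python3 - <<'E'
from h import *
st(); save("wrist","pics/w1.png")
E
```

```text
time: 1.43
position: [0.2239, 0.534, 0.2944]
tool_rot: [0.139, 0.99, 0.002, 0.001]
ft_force: [1.6, -0.1, -0.9]
grip_width: 0.0685
grip_force: 0.0
time: 1.68
position: [0.2792, 0.4569, 0.2928]
tool_rot: [0.141, 0.99, 0.0, 0.0]
ft_force: [0.6, 0.0, -1.0]
grip_width: 0.048
grip_force: 0.0
time: 1.93
position: [0.3342, 0.3826, 0.2928]
tool_rot: [0.141, 0.99, 0.0, 0.0]
ft_force: [-0.1, 1.1, -0.3]
grip_width: 0.0283
grip_force: 0.0
time: 2.18
position: [0.3892, 0.3082, 0.2927]
tool_rot: [0.141, 0.99, 0.0, 0.0]
ft_force: [0.3, 0.3, 0.2]
grip_width: 0.0123
grip_force: 0.0
time: 2.43
position: [0.4442, 0.2338, 0.2928]
tool_rot: [0.141, 0.99, 0.0, 0.0]
ft_force: [0.3, -0.1, -0.1]
grip_width: 0.0108
grip_force: 0.0
time: 2.68
position: [0.4992, 0.1594, 0.2927]
tool_rot: [0.141, 0.99, 0.0, 0.0]
ft_force: [0.6, 0.3, -0.9]
grip_width: 0.0101
grip_force: 0.0
time: 3.6
position: [0.5516, 0.0851, 0.2926]
tool_rot: [0.643, 0.766, -0.0, 0.0]
ft_force: [0.1, -0.2, -0.3]
grip_width: 0.0098
grip_force: 0.0
t 3.6 pos [0.5516 0.0851 0.2926] s,h,z -0.04 -0.0041 tilt -0.0 yaw y 10.01 F [ 0.1 -0.2 -0.3] w 0.0098
```

View pics/w1.png

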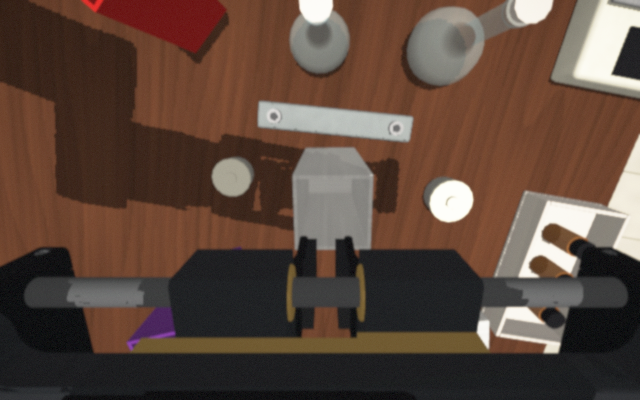

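The wrist view shows the canister squarely between the fingers, spanning columns 294–372, with the stop at (335,120). I'll check my estimate of its pose by projecting the model into the picture.

```bash
python3 - <<'E'
from h import *
e=[]
C=np.array([.557,.078])
for z in(.18,0):
    P=[np.r_[C+a*.032*h-b*.032*d,z] for a,b in((-1,1),(1,1),(1,-1),(-1,-1))]
    print(z,proj("wrist",P).round(0).tolist())
im=camera("wrist")[130:260,270:400][:,:,::-1]
q=[(cv2.resize(im,None,fx=4,fy=4,interpolation=2))]
cv2.imwrite("pics/w2.png",q[0])
E
```

```text
0.18 [[290.0, 176.0], [371.0, 176.0], [368.0, 250.0], [292.0, 250.0]]
0 [[304.0, 148.0], [353.0, 148.0], [352.0, 195.0], [305.0, 195.0]]
```

View pics/w2.png

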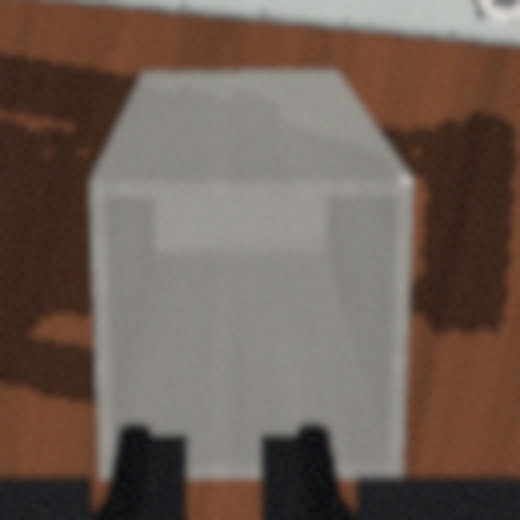

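The projection is within 2 mm, so the lateral offset is about +2 mm. Now the fingertips go into the mouth.

```bash

python3 -m inch '[-0.1,0.075,0,0,0,0, -0.1,0.075,0.3,0,0,0, -0.1,0.075,0.6,0,0,0, -0.1,0.075,0.82,0,0,0, -0.1,0.075,0.82,0,0,0]' | grep -E "pos|force"
python3 -m inch '[0,0,0.15,0,0,0, 0,0,0.3,0,0,0, 0,0,0.45,0,0,0, 0,0,0.6,0,0,0, 0,0,0.75,0,0,0, 0,0,0.82,0,0,0, 0,0,0.82,0,0,0]' | grep -E "pos|force"
python3 - <<'E'
from h import *
st()
# TCP plan
def L(t): t=np.radians(t); return 180*np.array([np.sin(t),np.cos(t)])+61*np.array([-np.cos(t),np.sin(t)])
for t,f,D in((26.6,0,48),(35,6,45),(42,12,43),(50,20,40),(58,29,37),(66,38,34),(73,46,30),(80,52,27),(86,57,24),(90,60,22),(92,60,22)):
    a=np.radians(f);p=np.array([-np.sin(a),-np.cos(a)]);n=np.array([-np.cos(a),np.sin(a)])
    T=L(t)+(D-22)*p-9.5*n; print(t,f,D,T.round(1), "lip",L(t).round(0))
E
```

```text
position: [0.557, 0.0778, 0.2233]
ft_force: [-1.3, 0.2, -0.1]
grip_force: 0.0
position: [0.559, 0.078, 0.1609]
ft_force: [-0.1, 0.0, -0.1]
grip_force: 0.0
t 4.7 pos [0.559  0.078  0.1609] s,h,z -0.0317 0.002 tilt 0.0 yaw y 9.86 F [-0.1  0.  -0.1] w 0.01
26.6 0 48 [ 35.6 162.3] lip [ 26. 188.]
35 6 45 [ 60.3 158.6] lip [ 53. 182.]
42 12 43 [ 80.  152.1] lip [ 75. 175.]
50 20 40 [101.4 142.3] lip [ 99. 162.]
58 29 37 [121.4 129.4] lip [120. 147.]
66 38 34 [139.7 113.6] lip [140. 129.]
73 46 30 [155.1  98.6] lip [154. 111.]
80 52 27 [168.6  80.8] lip [167.  91.]
86 57 24 [178.8  64.4] lip [175.  73.]
90 60 22 [184.8  52.8] lip [180.  61.]
92 60 22 [186.8  46.5] lip [182.  55.]
```

```bash

python3 -m inch '[-0.1,0,0,0,0,0, -0.17,0,0,0,0,0, -0.23,0,0,0,0,0, -0.27,0,0,0,0,0, -0.31,0,0,0,0,0, -0.35,0,0,0,0,0, -0.39,0,0,0,0,0, -0.43,0,0,0,0,0, -0.46,0,0,0,0,0, -0.48,0,0,0,0,0, -0.48,0,0,0,0,0]' | grep -E "pos|force"
python3 - <<'E'
from h import *
st(); save("scene","pics/s2.png",(270,110,420,240),4)
E
```

```text
position: [0.5655, 0.0402, 0.1613]
ft_force: [-1.0, 1.1, 0.8]
grip_force: 0.3
t 5.62 pos [0.5655 0.0402 0.1613] s,h,z 0.0067 0.0017 tilt -0.0 yaw y 9.82 F [-1.   1.1  0.8] w 0.01
```

View pics/s2.png

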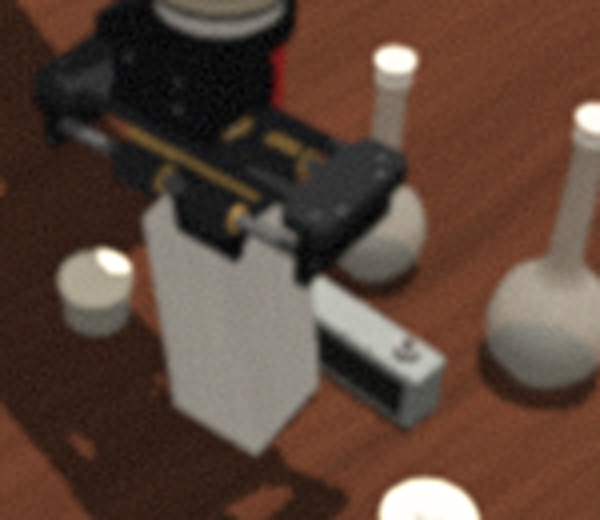

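The canister is leaning as planned, with the foot edge down at about (190,405)–(255,455) in the crop. I'll continue past the balance point until it rests on the fingers.

```bash

python3 -m inch '[-0.03,0,0,0,0,0, -0.06,0,0,0,0,0, -0.09,0,0,0,0,0, -0.12,0,0,0,0,0, -0.15,0,0,0,0,0, -0.18,0,0,0,0,0, -0.21,0,0,0,0,0, -0.24,0,0,0,0,0, -0.27,0,0,0,0,0, -0.30,0,0,0,0,0, -0.33,0,0,0,0,0, -0.36,0,0,0,0,0, -0.36,0,0,0,0,0, -0.36,0,0,0,0,0]' | grep -E "pos|force"
cat > chk.py <<'E'
from h import *
from scipy.optimize import least_squares
import sys
# overlay: estimate theta by matching silhouette of model with cut_out in scene
st(); im=camera("scene").copy(); ds=cut_out("scene","canister")
def corners(t,s0=0,h0=.002):
    t=np.radians(t);e=(np.sin(t),np.cos(t));f=(-np.cos(t),np.sin(t));P=[]
    for l in(0,.18):
        for w in(0,.064):
            for a in(-.032,.032):
                s=l*e[0]+w*f[0]+s0;z=l*e[1]+w*f[1];P.append(np.r_[F+s*d+(a+h0)*h,z])
    return np.array(P)
best=[]
for D in ds:
    r=D["region"]
    for t in range(0,95,2):
        m=np.zeros(r.shape,np.uint8);cv2.fillConvexPoly(m,cv2.convexHull(proj("scene",corners(t)).round().astype(np.int32)),1)
        m=m>0; best.append(((m&r).sum()/(m|r).sum(),t))
print(sorted(best)[::-1][:4])
E
python3 chk.py
```

```text
position: [0.5705, 0.0119, 0.1614]
ft_force: [0.0, 1.3, -0.6]
grip_force: 0.0
t 6.83 pos [0.5705 0.0119 0.1614] s,h,z 0.0354 0.0018 tilt -0.0 yaw y 9.82 F [ 0.   1.3 -0.6] w 0.0103
[(np.float64(0.67101958814666), 32), (np.float64(0.6701337295690936), 30), (np.float64(0.6586653864618339), 28), (np.float64(0.6572237960339944), 26)]
```

```bash

python3 -m inch '[-0.06,0,0.007,0,0.013,0, -0.12,0,0.014,0,0.026,0, -0.18,0,0.021,0,0.04,0, -0.25,0,0.028,0,0.053,0, -0.31,0,0.035,0,0.067,0, -0.36,0,0.05,0,0.08,0, -0.41,0,0.067,0,0.093,0, -0.46,0,0.083,0,0.107,0, -0.51,0,0.1,0,0.12,0, -0.56,0,0.117,0,0.133,0, -0.61,0,0.14,0,0.15,0, -0.66,0,0.165,0,0.167,0, -0.72,0,0.19,0,0.185,0, -0.77,0,0.215,0,0.203,0, -0.82,0,0.24,0,0.222,0, -0.82,0,0.24,0,0.222,0, -0.82,0,0.24,0,0.222,0]' | grep -E "pos|force"
cat >> chk.py <<'E'
if len(sys.argv)>1: x0,y0,x1,y1,s=map(int,sys.argv[2:]); cv2.imwrite(sys.argv[1],cv2.resize(im[y0:y1,x0:x1,::-1],None,fx=s,fy=s,interpolation=2))
E
python3 chk.py pics/s3.png 230 100 400 260 4
```

```text
position: [0.5817, -0.0533, 0.1418]
ft_force: [0.3, -1.4, 0.7]
grip_force: 0.5
t 8.35 pos [ 0.5817 -0.0533  0.1418] s,h,z 0.1016 0.0015 tilt 20.0 yaw y 9.77 F [ 0.3 -1.4  0.7] w 0.0096
[(np.float64(0.3396880415944541), 50), (np.float64(0.3356164383561644), 52), (np.float64(0.3227665706051873), 54), (np.float64(0.3130747700919632), 56)]
```

View pics/s3.png

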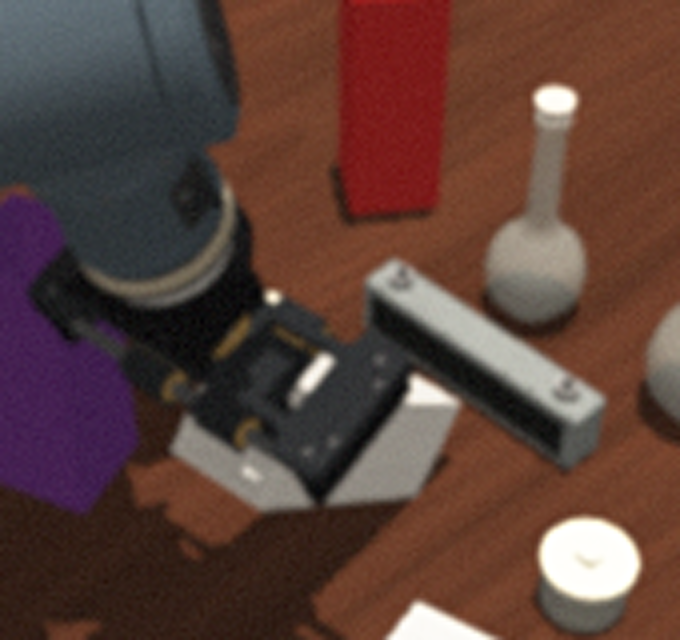

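The canister is resting on the fingers at about 50°, with the foot edge down near the stop. I'll continue lowering it.

```bash

python3 -m inch '[-0.06,0,0.013,0,0.02,0, -0.12,0,0.026,0,0.04,0, -0.18,0,0.04,0,0.06,0, -0.24,0,0.053,0,0.08,0, -0.29,0,0.066,0,0.1,0, -0.35,0,0.087,0,0.12,0, -0.4,0,0.109,0,0.14,0, -0.46,0,0.13,0,0.16,0, -0.52,0,0.152,0,0.18,0, -0.57,0,0.173,0,0.2,0, -0.63,0,0.2,0,0.222,0, -0.69,0,0.228,0,0.245,0, -0.76,0,0.256,0,0.267,0, -0.82,0,0.284,0,0.289,0, -0.82,0,0.284,0,0.289,0, -0.82,0,0.284,0,0.289,0]' | grep -E "pos|force"
python3 chk.py
```

```text
position: [0.5908, -0.1064, 0.0975]
ft_force: [-0.7, -1.4, -0.5]
grip_force: 0.7
t 9.78 pos [ 0.5908 -0.1064  0.0975] s,h,z 0.1554 0.0012 tilt 46.0 yaw y 9.77 F [-0.7 -1.4 -0.5] w 0.0099
[(np.float64(0.6772742995503286), 70), (np.float64(0.6771316446664288), 66), (np.float64(0.6738061797752809), 68), (np.float64(0.672971114167813), 72)]
```

```bash

python3 -m inch '[-0.06,0,0.007,0,0.013,0, -0.12,0,0.013,0,0.027,0, -0.17,0,0.02,0,0.04,0, -0.22,0,0.026,0,0.054,0, -0.28,0,0.033,0,0.067,0, -0.33,0,0.043,0,0.078,0, -0.37,0,0.053,0,0.089,0, -0.42,0,0.063,0,0.1,0, -0.47,0,0.074,0,0.111,0, -0.51,0,0.084,0,0.122,0, -0.55,0,0.096,0,0.131,0, -0.59,0,0.108,0,0.139,0, -0.63,0,0.12,0,0.148,0, -0.67,0,0.131,0,0.156,0, -0.71,0,0.15,0,0.156,0, -0.75,0,0.167,0,0.156,0, -0.78,0,0.167,0,0.156,0, -0.78,0,0.167,0,0.156,0]' | grep -E "pos|force"
python3 chk.py pics/s4.png 230 100 400 250 4
```

```text
position: [0.5966, -0.1391, 0.0441]
ft_force: [0.5, -0.3, -0.8]
grip_force: 0.0
t 11.38 pos [ 0.5966 -0.1391  0.0441] s,h,z 0.1887 0.0013 tilt 60.0 yaw y 9.83 F [ 0.5 -0.3 -0.8] w 0.0098
[(np.float64(0.889602053915276), 88), (np.float64(0.8869565217391304), 90), (np.float64(0.8807310035267714), 86), (np.float64(0.8543256997455471), 84)]
```

View pics/s4.png

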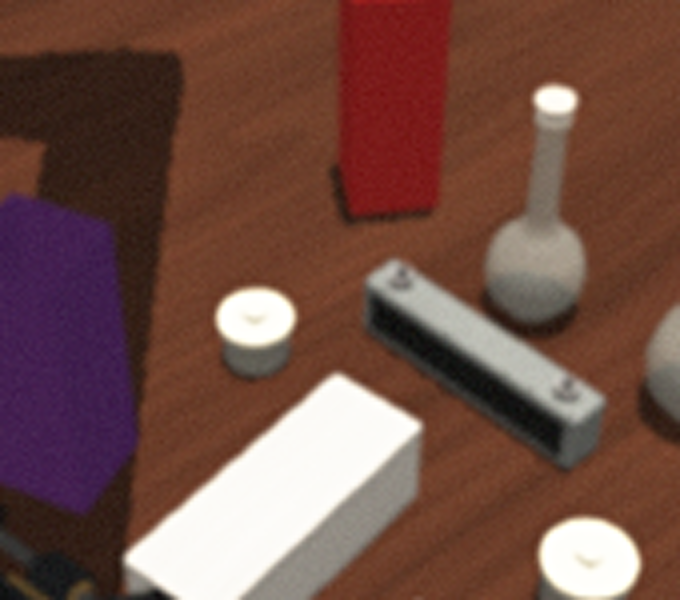

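The canister is lying on its side with forces near zero. I'll back the fingers out, turn the tool upright, open it to 48 mm, and measure from the top.

```bash

python3 -m inch '[-0.03,0,0,0,0,0, -0.04,0,-0.1,0,0,0, -0.04,0,-0.2,0,0,0, -0.04,0,-0.35,0,0,0, -0.04,0,-0.5,0,0,0, -0.04,0,-0.5,0,0,0]' | grep -E "pos|force"
python3 -m inch '[0,0,0,0,-0.074,0, 0,0,0,0,-0.148,0, 0,0,0,0,-0.222,0, 0,0,0,0,-0.296,0, 0,0,0,0,-0.37,0, 0,0,0,0,-0.444,0, 0,0,0,0,-0.518,0, 0,0,0,0,-0.592,0, 0,0,0,0,-0.667,0, 0,0,0,0,-0.667,0]' 48| grep -E "pos|force"
cat > fit.py <<'E'
from h import *
from scipy.optimize import minimize
# lying canister: params closed-end centre (x,y), dir angle a (mouth dir); fit to both cams
st(); ds={}
for n in("scene","top"):
    camera(n); ds[n]=[(D["region"],D["conf"]) for D in cut_out(n,"canister")]
def corners(p):
    u=np.array([np.sin(p[2]),-np.cos(p[2])]);v=np.array([-u[1],u[0]])
    return np.array([np.r_[p[:2]+l*u+w*v,z] for l in(0,.18) for w in(-.032,.032) for z in(0,.064)])
def iou(n,r,p):
    S=8; m=np.zeros(r.shape,np.uint8);hh=cv2.convexHull((proj(n,corners(p))*S).round().astype(np.int32))
    cv2.fillConvexPoly(m,hh,1,shift=3); m=m>0; return (m&r).sum()/(m|r).sum()
p0=np.array([.563,.047,np.radians(10)])
import sys
if len(sys.argv)>1: p0=np.array([float(a) for a in sys.argv[1:4]])
R_={n:max(ds[n],key=lambda r:iou(n,r[0],p0))[0] for n in ds if ds[n]}
for ns in(["scene"],["top"],["scene","top"]):
    if not all(n in R_ for n in ns): continue
    c=lambda p:-sum(iou(n,R_[n],p) for n in ns)
    b=minimize(c,p0,method="Nelder-Mead",options=dict(initial_simplex=p0+np.array([[0,0,0],[.008,0,0],[0,.008,0],[0,0,.08]])))
    print(ns,b.x[:2].round(4),"deg",np.degrees(b.x[2]).round(2),"iou",round(-b.fun/len(ns),3),"mouth",(b.x[:2]+.18*np.array([np.sin(b.x[2]),-np.cos(b.x[2])])).round(4))
for n in("top",):
    D=cut_out(n,"stop")
    for q in D[:1]:
        cs,_=cv2.findContours(q["region"].astype(np.uint8),0,2);bx=cv2.boxPoints(cv2.minAreaRect(max(cs,key=cv2.contourArea)))
        print("stop",[ray(n,u,v,.045)[:2].round(4).tolist() for u,v in bx])
E
python3 fit.py
```

```text
position: [0.6043, -0.1783, 0.063]
ft_force: [0.2, -1.1, 0.5]
grip_force: 0.0
position: [0.6014, -0.1704, 0.0624]
ft_force: [-1.6, 0.1, 0.4]
grip_force: 0.0
t 12.82 pos [ 0.6014 -0.1704  0.0624] s,h,z 0.2203 0.0005 tilt 0.0 yaw y 10.11 F [-1.6  0.1  0.4] w 0.0481
['scene'] [0.5604 0.0524] deg 10.34 iou 0.666 mouth [ 0.5927 -0.1247]
['top'] [0.5623 0.0462] deg 11.57 iou 0.436 mouth [ 0.5984 -0.1302]
['scene', 'top'] [0.5607 0.047 ] deg 11.37 iou 0.546 mouth [ 0.5962 -0.1294]
stop [[0.6403, 0.1653], [0.6406, 0.136], [0.595, 0.1347], [0.5947, 0.1638]]
```

The pose matches expectation: closed end (0.561,0.047), mouth (0.595,-0.130). I'll lower the fingertips behind the mouth's side-wall rims and begin to push.

```bash

python3 -m inch '[0,0,0.12,0,0,0, 0,0,0.24,0,0,0, 0,0,0.35,0,0,0, 0.08,0,0.35,0,0,0, 0.16,0,0.35,0,0,0, 0.24,0,0.35,0,0,0, 0.3,0.01,0.35,0,0,0, 0.34,0.01,0.35,0,0,0, 0.38,0.01,0.35,0,0,0, 0.38,0.01,0.35,0,0,0]' | grep -E "pos|force"
python3 -m inch '[0.04,0,0,0,0,0.003, 0.08,0,0,0,0,0.006, 0.13,0,0,0,0,0.009, 0.18,0,0,0,0,0.012, 0.23,0.01,0,0,0,0.015, 0.28,0.01,0,0,0,0.018, 0.33,0.01,0,0,0,0.021, 0.38,0.01,0,0,0,0.024, 0.43,0.02,0,0,0,0.027, 0.47,0.02,0,0,0,0.03, 0.5,0.02,0,0,0,0.03, 0.5,0.02,0,0,0,0.03]' | grep -E "pos|force"
python3 fit.py .559 .08 .13
```

```text
position: [0.5984, -0.1436, 0.0338]
ft_force: [0.5, 0.8, 0.1]
grip_force: 0.0
position: [0.5931, -0.104, 0.0334]
ft_force: [0.9, -1.1, 0.5]
grip_force: 0.5
t 14.9 pos [ 0.5931 -0.104   0.0334] s,h,z 0.1535 0.0039 tilt 0.0 yaw y 7.13 F [ 0.9 -1.1  0.5] w 0.0483
['scene'] [0.5633 0.094 ] deg 7.58 iou 0.579 mouth [ 0.587  -0.0844]
['top'] [0.569  0.0816] deg 9.65 iou 0.352 mouth [ 0.5992 -0.0958]
['scene', 'top'] [0.566  0.0889] deg 8.46 iou 0.457 mouth [ 0.5925 -0.0891]
stop [[0.6377, 0.1599], [0.6379, 0.1359], [0.6217, 0.1355], [0.6215, 0.1593]]
```

```bash

python3 -m inch '[0.04,0,0,0,0,0.004, 0.09,0,0,0,0,0.007, 0.14,0,0,0,0,0.01, 0.19,0,0,0,0,0.013, 0.24,0,0,0,0,0.016, 0.29,0,0,0,0,0.019, 0.34,0.01,0,0,0,0.022, 0.39,0.01,0,0,0,0.025, 0.43,0.01,0,0,0,0.025, 0.46,0.01,0,0,0,0.025, 0.48,0.01,0,0,0,0.025, 0.48,0.01,0,0,0,0.025]' | grep -E "pos|force"
python3 fit.py .555 .12 .09
```

```text
position: [0.5891, -0.0661, 0.0335]
ft_force: [0.2, -0.9, -0.0]
grip_force: 0.0
t 16.15 pos [ 0.5891 -0.0661  0.0335] s,h,z 0.1155 0.0065 tilt 0.0 yaw y 4.89 F [ 0.2 -0.9 -0. ] w 0.0481
['scene'] [0.5562 0.1772] deg 9.17 iou 0.555 mouth [ 5.849e-01 -5.000e-04]
['top'] [0.5783 0.125 ] deg 1.89 iou 0.497 mouth [ 0.5842 -0.0549]
['scene', 'top'] [0.5705 0.1326] deg 6.11 iou 0.51 mouth [ 0.5897 -0.0464]
stop [[0.6403, 0.1653], [0.6406, 0.1307], [0.5764, 0.1289], [0.5761, 0.1632]]
```

```bash

python3 -m inch '[0.02,0,0,0,0,0, 0.04,0,0,0,0,0, 0.06,0,0,0,0,0, 0.06,0,0,0,0,0]' | grep -E "pos|ft"
python3 -m inch '[0.015,0,0,0,0,0, 0.03,0,0,0,0,0, 0.03,0,0,0,0,0]' | grep -E "pos|ft"
python3 -m inch '[0.01,0,0,0,0,0, 0.02,0,0,0,0,0, 0.02,0,0,0,0,0]' | grep -E "pos|ft"
```

```text
position: [0.5889, -0.0618, 0.0335]
ft_force: [0.5, -1.9, -1.4]
position: [0.5886, -0.0593, 0.0335]
ft_force: [0.7, -1.5, 0.5]
position: [0.5884, -0.0578, 0.0335]
ft_force: [0.9, -2.3, 0.1]
```

```bash

python3 -m inch '[0.01,0,0,0,0,0, 0.02,0,0,0,0,0, 0.02,0,0,0,0,0]' | grep -E "pos|ft"
python3 -m inch '[0.01,0,0,0,0,0, 0.02,0,0,0,0,0, 0.02,0,0,0,0,0]' | grep -E "pos|ft"
python3 - <<'E'
from h import *
print(get_obs()["moment"],get_obs()["grip_force"])
camera("wrist"); 
ps=[np.r_[x,.1217+(x-.4635)*.0842,.045] for x in(.47,.56,.63)]
print(proj("wrist",ps).round(1).tolist())
u=np.array([.0845,-.996]);v=-np.array([u[1],-u[0]])
for d_ in cut_out("wrist","canister")[:2]: print(d_["conf"],d_["bbox"])
E
```

```text
position: [0.5885, -0.0573, 0.0335]
ft_force: [0.0, -6.0, -0.6]
position: [0.5887, -0.0572, 0.0337]
ft_force: [-0.9, -10.5, -0.3]
[-1.6014553   0.17037012  0.00172505] 5.275184875354171
[[-41.5, -311.3], [281.4, -309.3], [531.4, -307.8]]
0.84 [216.0, 0.0, 435.2, 276.4]
0.58 [1.2, 218.2, 109.7, 353.3]
```

Contact is confirmed at 10 N, with almost no yaw moment. I'll press once more to seat it, then back off, raise and check.

```bash

python3 -m inch '[0.01,0,0,0,0,0, 0.02,0,0,0,0,0, 0.02,0,0,0,0,0, 0.02,0,0,0,0,0]' | grep -E "pos|ft"
python3 -m inch '[-0.04,0,0,0,0,0, -0.1,0,0,0,0,0, -0.2,0,0,0,0,0, -0.4,0,0,0,0,0, -0.6,0,0,0,0,0, -0.6,0,-0.25,0,0,0, -0.6,0,-0.5,0,0,0, -0.6,0,-0.9,0,0,0, -0.6,0,-0.9,0,0,0]' | grep -E "pos|ft"
for i in 1 2; do python3 -m inch '[-0.2,0,-0.3,0,0,0, -0.5,0,-0.6,0,0,0, -0.9,0,-0.9,0,0,0, -0.9,0,-0.9,0,0,0]' | grep -E "pos|ft"; done
python3 fit.py .57 .13 .085
python3 - <<'E'
from h import *
im=np.hstack([cv2.resize(camera("top")[180:275,240:350],None,fx=4.5,fy=6),cv2.resize(camera("scene")[120:250,270:400],(300,570))])[:,:,::-1]
print(im.shape); cv2.imwrite("pics/f.png",im)
E
```

```text
position: [0.5889, -0.0572, 0.0339]
ft_force: [-1.8, -15.4, 0.2]
position: [0.5954, -0.1026, 0.1104]
ft_force: [0.7, -0.2, 0.1]
position: [0.6025, -0.1799, 0.1827]
ft_force: [1.3, -0.6, 1.4]
position: [0.6076, -0.2519, 0.2546]
ft_force: [2.2, -1.0, 0.4]
t 19.58 pos [ 0.6076 -0.2519  0.2546] s,h,z 0.3016 -0.0075 tilt -0.7 yaw y 4.68 F [ 2.2 -1.   0.4] w 0.0478
['scene'] [0.5683 0.1315] deg 5.69 iou 0.974 mouth [ 0.5861 -0.0476]
['top'] [0.5722 0.1321] deg 5.55 iou 0.927 mouth [ 0.5896 -0.0471]
['scene', 'top'] [0.5707 0.1307] deg 5.3 iou 0.941 mouth [ 0.5873 -0.0485]
stop [[0.6392, 0.1701], [0.642, 0.1342], [0.4633, 0.1174], [0.4607, 0.1524]]
(570, 795, 3)
```

View pics/f.png

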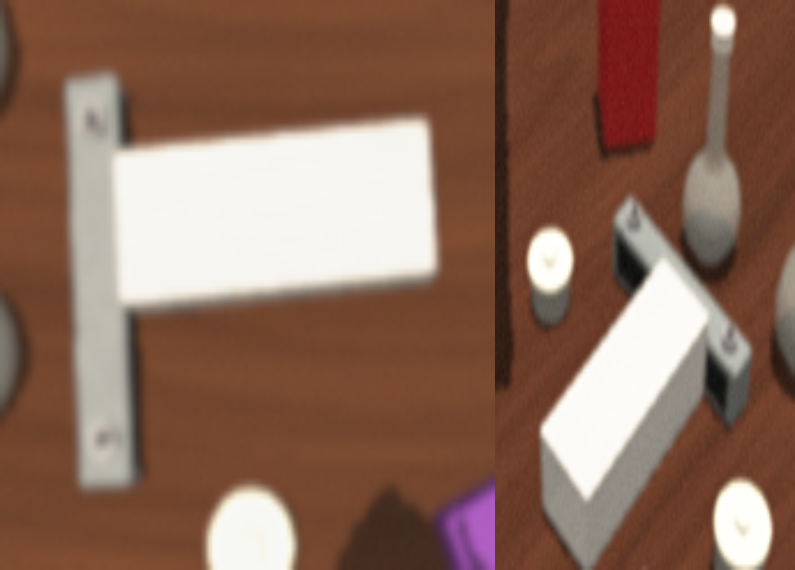

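The canister's closed end lies flush on the stop face: canister 5.3–5.7°, stop about 5°. The mouth points away from the stop, the neighbours in view are undisturbed, and the arm is clear.

```bash
python3 -m inch '[0,0,0,0,0,0, 0,0,0,0,0,0]' | grep time; python3 -c "
from rig import hand_in
print(hand_in())"
```

```text
time: 20.1
the job is handed in; nothing more can be done
None
```

The canister was eased over onto its side with the fingertips, pushed so its closed end sits flush and square against the stop with the mouth facing away, and handed in at about 20 s.

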